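# Knock a stuck RF module out of its test nest

## Robot

A 6-joint arm with a two-finger parallel gripper is mounted at the origin on the work surface. World frame = base frame: x ahead of the robot, y to its left, z up, the work surface at z = 0. Lengths are in m, angles in rad, forces in N, time in s.
With the tool pointing down it reaches from about 0.225 to 0.875 m from the base axis. Payload 3.4 kg.
Tool frame: the origin (TCP) lies between the finger pads; the fingertips stand 17 mm ahead of it and the grasp point (between the pads) lies 2 mm behind it; y points along the fingers, z is the direction in which the jaws open and shut, and the axes are right-handed (so a half turn about y gives the same grasp; the last joint's range is limited). The gripper opens to 85 mm and grips with 20 to 120 N. Pads are 22 mm wide; open, the fingers measure 114 mm over their backs; the gripper's body (76 mm by 85 mm) begins 54 mm behind the grasp point. The pads swing forward as they close: fully open they stand 13 mm farther back than shut.
Start: joints at [1.068, 0.276, 1.505, -0, 1.361, -0.121], TCP at [0.214, 0.534, 0.248] pointing down, gripper open.
Joint ranges: [-2.89, 2.89], [-0.75, 2.08], [0.22, 2.7], [-1.18, 4.32], [0.11, 2.71], [-2.7, 2.7]. Speed limits (rad/s): [2.57, 2.57, 3.14, 3.14, 3.14, 3.14].

## Interface

Orientations are given as a unit quaternion [w, x, y, z].
In Python, from rig import manip, get_image, camera_model, sign_off, spot_in, silhouettes, spot_point gives the robot as it stands.
- The arm moves only by the tool jog_arm, never from a script. Its argument "targets" is a list of rows, each a list of 3 entries, a list of its own where there are three numbers: the finger opening in m, from 0 to 0.0854, then the shift along the world's x, y, z in m, then the turn about the world's z in rad. In form: [[claw, [x, y, z], spin], ...]. A call has 1 to 10 rows; each row shifts and turns the commanded pose from where the row before left it; what a row does not reach is not made up. A row lasts 1/8 s, in which the tool goes at most 62.5 mm and 10.7 degrees, less where a joint would pass 70% of its speed; a pose out of reach is approached as far as the arm can. A call with a gripper value outside its range is refused whole. The fingers move at their own pace and stop on an object; "force" is the grip in N (left out, the last holds). Time passes only in rows, so rows that do not move let the fingers close. It gives the time, the measured TCP pose, the force and the opening at its end, in the units of the state.
- manip.get_state(): the state, without advancing time (a new reading comes with each control period).
- get_image(name): name is "scene" or "top"; returns (picture, depth): 480x640x3 uint8, red, green, blue; 480x640 float32, m along the optical axis (not along the pixel's ray), 0 where there is no reading.
- camera_model(name): a dict with "mtx" (3x3 intrinsics, pixels), "world_from_camera" (4x4, takes a point from camera to world coordinates). Camera axes: x right, y up, looking along -z (the intrinsics and any distortion apply to the point x, -y, -z); pixel columns grow to the right and rows downward; lengths in m; the calibration is good to about 2 mm. A picture is of the moment at which its call begins. camera_model takes no time and is no camera call.
- sign_off(): hands the job in, once; it reports no verdict.
Trained networks look in the newest picture that a camera, given by its name, has taken for a name from the list of things; names that differ only in an ending like _2 or _b are one class to them, and where a whole thing is asked for, a point or a joint stands for the part that bears it (a point fixed in the world has none). Each returns a list of dicts, best first, with "score" (0 to 1); they miss things now and then, are a little off and sometimes report something else, mostly with a low value. They report only what shows in the picture. A call takes as long as a camera call.
- spot_in(name, camera): "position" ([column, row] in pixels, amid what is visible of it).
- silhouettes(name, camera): "mask" (480x640 bool, what is visible of it) and "position" ([column, row] in pixels, amid what is visible of it).
- spot_point(name, camera): "position" ([column, row] in pixels: a listed point, or the origin of a listed thing).
The state is a dict: "clock": time; "qpos": joint angles; "qd": joint speeds; "effort": joint torques, N m; "position": TCP position; "ee_rot": TCP orientation; "contact_force": force on the tool from outside, world axes, zero at the start; "moment": the same for the moment, N m; "width": finger opening in m.
Only numpy, scipy, OpenCV 4.12 (cv2) and the standard library are available. Lean on these libraries where they do the work, as an engineer would, in place of code of your own. Each camera call takes 0.05 s, during which the arm holds its last target.

## Task

The brass module is stuck in the raised test nest: take the orange-handled knockout tool by its handle, feel gently (never over 25 N) for the slot in the underside of the nest floor with the tool's upright pin, and push the module up until it stands about a centimetre or more proud of the nest. Then lower the tool and leave it standing upright on the bench, lift the module out and lay it flat in the blue tray without dropping it. Leave the other things on the bench alone.

Things in the scene. Friction and masses are not known exactly. Their poses are not given: they have to be found in the camera images.
- stand: Aluminium test nest on two side legs, fixed to the bench, 112 (x) x 88 (y) x 78 mm high; origin on the bench under the middle of the cavity. The legs (14 mm thick, inner faces at y = +-30) run along x; below it is open at both x ends, 40 mm high.
- nest_mouth (a point): Middle of the cavity's mouth in the nest's top, 78 mm above the bench; axes as the nest's. The cavity is 66 (x) x 43 (y) x 32 mm deep. Four brass spring plungers in its y walls, 8 mm below the top, grip the module: sliding it takes about 5 to 12 N.
- nest_underside (a point): Middle of the flat underside of the nest floor, 40 mm above the bench; axes as the nest's. The floor plate is 6 mm thick, with one through slot, 10 mm in x by 18 mm in y, centred in y. The plate is clamped at an unknown place: the slot's centre is up to 11 mm either way in x from this point. The slot is hidden and not measured: feel for it from below.
- tool: Loose steel knockout tool, 0.3 kg, standing on the bench, its pin already under the nest. Origin on its underside below the pin; x points from handle to pin, within 0.05 rad of the nest's x axis at the start. A flat arm 22 mm wide and 10 mm thick runs from x = +11 to -109 mm and carries the pin and the handle; a foot 45 x 60 x 10 mm lies under the handle.
- pin_tip (a point): Tip of the tool's upright pin, 8 mm diameter, flat end, 25 mm long above the arm, 35 mm above the tool's underside; axes as the tool's. As it stands it is 5 mm below the nest's underside; 11 mm of lift bring it level with the cavity floor; the arm meets the nest's underside after 30 mm of lift.
- tool_handle (a point): Point for gripping the tool's orange upright handle, 90 mm behind the pin (tool x = -90 mm, y = 0), 114 mm above the tool's underside; axes as the tool's. The handle is 20 mm along x, 24 mm along y and reaches from 10 to 138 mm above the underside. Fingers closed firmly along the tool's x resist the tipping load of the push best.
- module: The stuck brass-coloured shielded module, 64 (x) x 40 (y) x 32 mm high, about 0.13 kg; origin at the centre of its underside, axes along its sides. It starts in the nest, its top flush with the nest's top, and stays where it is pushed when the pin is taken away.
- module_center (a point): Centre of the stuck module, half-way up (16 mm above its underside).
- tray: Blue plastic tray with a black rubber pad, fixed to the bench, 140 (x) x 110 (y) x 28 mm high, walls 4 mm; origin on the bench under its middle, its inner floor about 5 mm above the bench; empty.
- spare_module: Bystander: a module with a green lid, same size, origin at the centre of its underside. Leave alone.
- screwdriver: Bystander: screwdriver, 190 mm, lying. Leave alone.
- wrench: Bystander: small wrench, 150 mm, lying. Leave alone.
- cap_jar: Bystander: clear jar with red cap, 56 mm diameter, 65 mm high. Leave alone.
- adapter: Bystander: brass coaxial adapter, 26 mm diameter, 40 mm high, standing. Leave alone.
- parts_box: Bystander: white divided parts box, 120 x 160 x 35 mm. Leave alone.
- mug: Bystander: white mug, 80 mm wide, 90 mm high. Leave alone.

How it is judged:
On the way:
1. the pin, through the slot, has pushed the module up at least 8 mm in the nest while the fingers leave the module alone (z of module_center in the frame of stand above 0.07 m and contact force between tool and module above 0.3 N and contact force between the fingers and module below 0.3 N), for 0.2 s.
At the end, for the whole second after the job is handed in: The module lies at rest inside the tray, lid up and flat on the tray floor (within 0.1 rad, its centre less than 26 mm above the bench); the knockout tool stands at rest upright on the bench (within 0.1 rad and 6 mm) (x of module_center in the frame of tray between -0.066 and 0.066 m and y of module_center in the frame of tray between -0.051 and 0.051 m and z of module_center in the frame of tray below 0.026 m and angle between each of module, tool's own z axis and vertical below 0.1 rad and linear speed of each of module, tool below 0.02 m/s and height (world z) of tool below 0.006 m); the robot touches nothing.
It fails at once if the tool is forced against the nest with more than 25 N (contact force between tool and stand above 25 N).
It fails at once if the pin presses the module with more than 25 N (contact force between tool and module above 25 N).
It fails at once if the module is let fall (moves faster than 0.5 m/s with no finger on it) (contact force between the fingers and module below 0.1 N and linear speed of module above 0.5 m/s).
It fails at once if a bystander is moved by more than 30 mm (distance of any of spare_module, screwdriver, wrench, cap_jar, adapter, parts_box, mug from where it was at the start of the episode above 0.03 m).
It also fails if it takes over 72 s, if anything falls off the work surface, if the arm or the gripper's body presses on something with over 40 N, if the wrist force passes 120 N, or if a joint passes its speed limit or range.

## Working session

There is one attempt and no reset: what is moved stays moved. The work goes in short steps, Python scripts to look and compute and a tool call to move; the robot and the scene stay as the last step left them, time stands still between calls to the robot, and variables do not carry over. Pictures are saved under pics/ and viewed, and the job is handed in when it is done.

Besides the shell and the picture viewer there is one more tool, called after "Request:" as a command line: name --argument value ..., lists and objects as JSON in quotes. jog_arm: Moves the arm, as the interface text tells. Its arguments: {"type":"object","properties":{"targets":{"type":"array","items":{"type":"array"}},"force":{"type":"number"}},"required":["targets"]}

```bash
ls; mkdir -p pics
cat > h.py <<'E'
import numpy as np,cv2
from rig import manip,get_image,camera_model,sign_off,spot_in,silhouettes,spot_point
def save(n,im): cv2.imwrite('pics/'+n+'.png',im[:,:,::-1])
def cloud(cam,depth):
    m=camera_model(cam);K=np.array(m['mtx']);T=np.array(m['world_from_camera'])
    v,u=np.mgrid[0:480,0:640]
    z=depth;x=(u-K[0,2])/K[0,0]*z;y=(v-K[1,2])/K[1,1]*z
    P=np.stack([x,-y,-z,np.ones_like(z)],-1)@T.T
    return P[...,:3]
def ray(cam,px,zw):
    m=camera_model(cam);K=np.array(m['mtx']);T=np.array(m['world_from_camera'])
    d=T[:3,:3]@np.array([(px[0]-K[0,2])/K[0,0],-(px[1]-K[1,2])/K[1,1],-1]);o=T[:3,3]
    return o+d*(zw-o[2])/d[2]
E
python3 - <<'E'
from h import *
for c in ('scene','top'):
    im,d=get_image(c);save(c+'0',im);np.save(c+'0.npy',d)
    m=camera_model(c);print(m)
    for n in ('stand','tool','module','tray'):
        for r in silhouettes(n,c)[:2]: print(c,n,r['score'],r['position'],r['mask'].sum()); 
    for n,z in (('tool_handle',.114),('pin_tip',.035),('nest_mouth',.078),('module_center',.062),('tray',0.0)):
        for r in spot_point(n,c)[:2]: print(c,n,r['score'],r['position'],ray(c,r['position'],z))
print(manip.get_state())
E
```

```text
pics
{'mtx': array([[454.61000482,   0.        , 328.16926635],
       [  0.        , 454.61000482, 235.04979594],
       [  0.        ,   0.        ,   1.        ]]), 'world_from_camera': array([[-0.72218594, -0.44200882,  0.53204856,  1.07083531],
       [ 0.69169537, -0.46397066,  0.55343358,  0.48695612],
       [ 0.0022324 ,  0.76769748,  0.64080855,  0.65744505],
       [ 0.        ,  0.        ,  0.        ,  1.        ]])}
scene stand 0.64 [333.2, 244.9] 2805
scene tool 0.85 [366.0, 209.5] 696
scene module 0.8 [329.7, 223.9] 367
scene module 0.73 [444.5, 427.2] 1354
scene tray 0.79 [473.5, 317.8] 4551
scene tray 0.65 [328.9, 225.3] 414
scene tool_handle 0.67 [363.3, 195.2] [ 0.47690751 -0.02550366  0.114     ]
scene tool_handle 0.45 [271.2, 189.3] [ 0.60237835 -0.17501675  0.114     ]
scene pin_tip 0.45 [330.7, 225.2] [ 0.52669137 -0.07113934  0.035     ]
scene pin_tip 0.28 [204.1, 253.0] [ 0.77662902 -0.18381883  0.035     ]
scene nest_mouth 0.43 [271.8, 186.5] [ 0.56330973 -0.22685695  0.078     ]
scene module_center 0.73 [333.3, 229.5] [ 0.55631832 -0.03293246  0.062     ]
[... 929 characters left out ...]
y 0.96 [205.4, 296.5] [0.5062131  0.27057902 0.        ]
{'clock': 1.0, 'qpos': array([ 1.06800578e+00,  2.75907515e-01,  1.50490674e+00, -3.66574466e-06,
        1.36071604e+00, -1.20971372e-01]), 'qd': array([-0.00097144,  0.00082878,  0.00065244, -0.00030444, -0.00074727,
       -0.00227397]), 'effort': array([-1.01845406e-03, -4.16669583e+01, -2.46096182e+01, -3.17892873e-04,
        4.97585297e-04, -2.00253595e-05]), 'position': array([0.21425242, 0.53361732, 0.24832103]), 'ee_rot': array([ 0.69428074, -0.69423955,  0.13416672, -0.13418266]), 'contact_force': array([0.01330327, 0.54847041, 0.51218699]), 'moment': array([0.00557479, 0.02182475, 0.0124977 ]), 'width': 0.08530582578421449}
```

View pics/scene0.png

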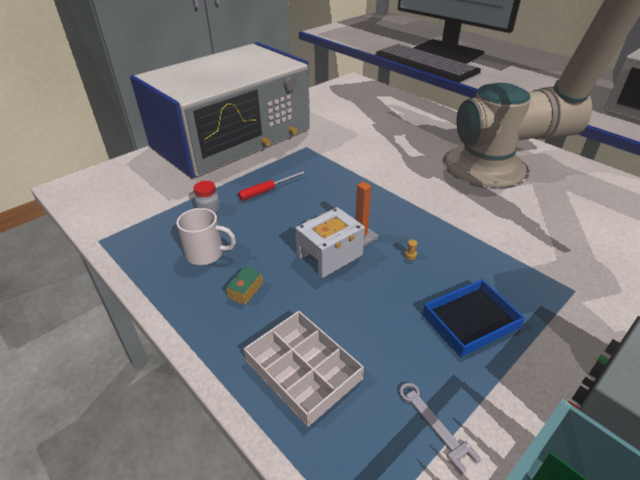

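View pics/top0.png

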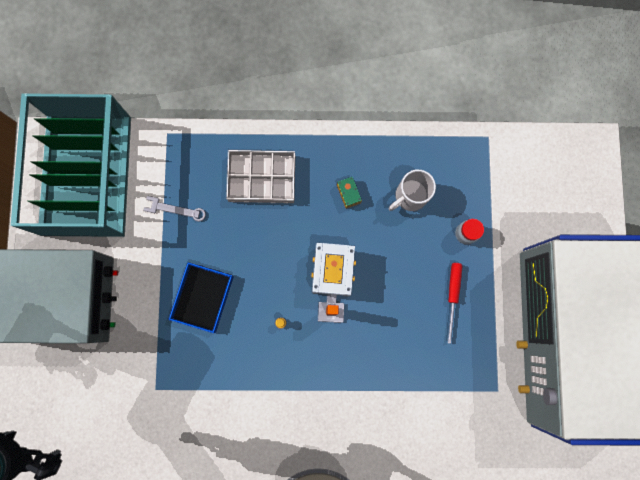

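Run:
```python
from h import *
from scipy.spatial.transform import Rotation as R
for c in ('scene','top'):
    d=np.load(c+'0.npy');P=cloud(c,d)
    roi=(abs(P[...,0]-.52)<.14)&(abs(P[...,1]+.03)<.07)&(d>0)
    for lo,hi,n in ((.07,.086,'nesttop'),(.128,.146,'handletop'),(.004,.016,'foot')):
        m=roi&(P[...,2]>lo)&(P[...,2]<hi)
        if n=='handletop': m&=abs(P[...,0]-.475)<.04
        Q=P[m]
        if len(Q)<5: print(c,n,len(Q));continue
        r=cv2.minAreaRect(Q[:,:2].astype(np.float32))
        print(c,n,len(Q),r,Q.mean(0),Q.min(0),Q.max(0))
    roi=(abs(P[...,0]-.506)<.1)&(abs(P[...,1]-.272)<.08)&(d>0)&(P[...,2]>.02)&(P[...,2]<.035)
    print(c,'tray',cv2.minAreaRect(P[roi][:,:2].astype(np.float32)))
im=cv2.imread('pics/scene0.png');cv2.imwrite('pics/crop0.png',cv2.resize(im[140:310,250:430],None,fx=3.5,fy=3.5,interpolation=cv2.INTER_CUBIC)[:600,:800])
im=cv2.imread('pics/top0.png');cv2.imwrite('pics/crop1.png',cv2.resize(im[230:350,260:400],None,fx=5,fy=5,interpolation=cv2.INTER_CUBIC)[:600,:800])
s=manip.get_state();q=s['ee_rot'];print(R.from_quat([q[1],q[2],q[3],q[0]]).as_matrix().round(3))
```

```text
scene nesttop 1761 ((0.5464509129524231, -0.02920704334974289), (0.09889035671949387, 0.16000346839427948), 87.02763366699219) [ 0.56836613 -0.02600348  0.07656638] [ 0.4670713  -0.07987028  0.070032  ] [0.62859522 0.01982612 0.08577756]
scene handletop 107 ((0.4754902124404907, -0.02573871985077858), (0.024589426815509796, 0.021399645134806633), 84.98812866210938) [ 0.47782747 -0.0246471   0.13484381] [ 0.46412882 -0.03875714  0.12815605] [ 0.48563483 -0.01357767  0.1386435 ]
scene foot 364 ((0.5362679362297058, -0.02603340521454811), (0.08844266086816788, 0.1786797046661377), 85.41279602050781) [ 0.54387947 -0.00407936  0.00956101] [ 0.44879919 -0.07716403  0.00414123] [0.62848416 0.01826964 0.01597816]
scene tray ((0.5046721696853638, 0.2775722146034241), (0.11212756484746933, 0.14300192892551422), 73.62663269042969)
top nesttop 1910 ((0.5444758534431458, -0.02891083061695099), (0.09786352515220642, 0.1603919118642807), 85.91349792480469) [ 0.56752497 -0.03060384  0.07729556] [ 0.46479793 -0.0801256   0.07000477] [0.62635654 0.01975406 0.08570844]
top handletop 103 ((0.4743128716945648, -0.0270993709564209), (0.01719755493104458, 0.023722967132925987), 0.34620946645736694) [ 0.47418127 -0.02750178  0.13727247] [ 0.46568007 -0.03893386  0.12897577] [ 0.48294364 -0.01527622  0.14430775]
top foot 664 ((0.5195459723472595, -0.030427806079387665), (0.278583824634552, 0.13938063383102417), 0.08347368985414505) [ 0.4840515  -0.02796837  0.00791574] [ 0.38016553 -0.09992578  0.00400123] [0.65893228 0.03936796 0.01586162]
top tray ((0.5039551854133606, 0.2775501012802124), (0.11167406290769577, 0.14009200036525726), 73.74384307861328)
[[ 0.928  0.     0.373]
 [-0.373  0.     0.928]
 [ 0.    -1.     0.   ]]
```

View crops.

View pics/crop0.png

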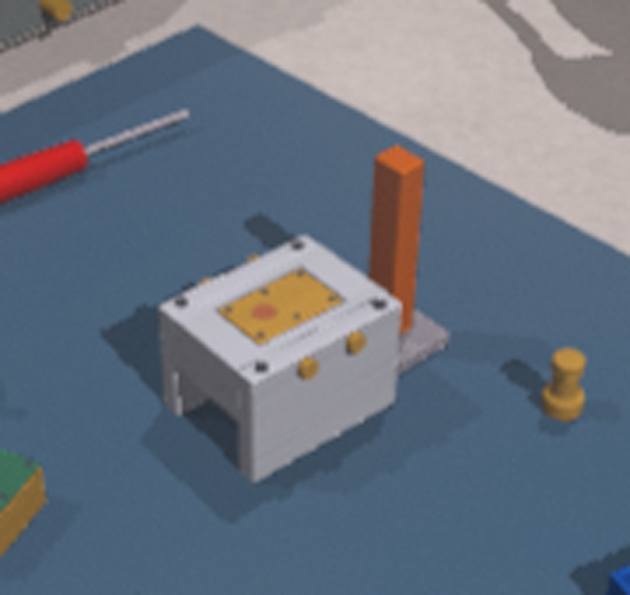

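View pics/crop1.png

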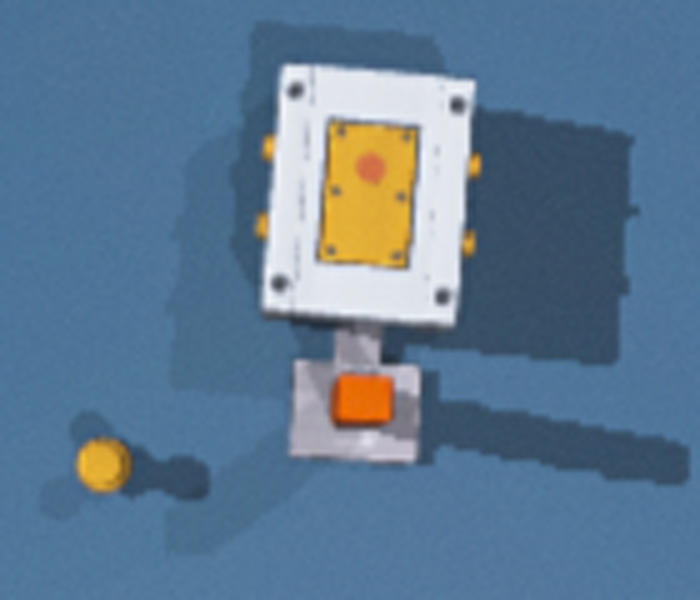

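Run:
```python
from h import *
for c in ('scene','top'):
    d=np.load(c+'0.npy');P=cloud(c,d)
    roi=(abs(P[...,0]-.57)<.075)&(abs(P[...,1]+.03)<.07)&(d>0)
    Q=P[roi&(P[...,2]>.073)&(P[...,2]<.083)]
    r=cv2.minAreaRect(Q[:,:2].astype(np.float32)); print(c,'nest',r)
    # trimmed fit: grid search angle with percentiles
    if 1:
        for a in np.arange(-.1,.11,.02):
            ca,sa=np.cos(a),np.sin(a);U=Q[:,:2]@np.array([[ca,-sa],[sa,ca]])
            lo,hi=np.percentile(U,[1,99],axis=0);cen=(lo+hi)/2;w=hi-lo
            print(round(a,2),w.round(4),(np.array([[ca,-sa],[sa,ca]])@cen).round(4))
    im=cv2.imread(f'pics/{c}0.png').astype(int)
    org=(im[...,2]>170)&(im[...,1]<140)&(im[...,0]<90)&(abs(P[...,0]-.475)<.05)&(abs(P[...,1]+.03)<.05)&(d>0)
    H=P[org];print('orange',len(H),H.min(0),H.max(0)); T=H[H[:,2]>.133]; print(len(T),T.mean(0),cv2.minAreaRect(T[:,:2].astype(np.float32)))
    Q=P[(abs(P[...,0]-.467)<.04)&(abs(P[...,1]+.03)<.05)&(P[...,2]>.006)&(P[...,2]<.015)&(im.sum(-1)>360)]
    print('foot',len(Q),cv2.minAreaRect(Q[:,:2].astype(np.float32)))
    # module top, yellow
    Y=(im[...,2]>150)&(im[...,0]<110)&roi&(P[...,2]>.07)&(P[...,2]<.085)
    Q=P[Y];print('mod',len(Q),cv2.minAreaRect(Q[:,:2].astype(np.float32)))
```

```text
scene nest ((0.5690878033638, -0.029638931155204773), (0.09815815836191177, 0.11346959322690964), 85.41291046142578)
-0.1 [0.111  0.0891] [ 0.5693 -0.0294]
-0.08 [0.1109 0.0885] [ 0.5693 -0.0296]
-0.06 [0.111  0.0887] [ 0.5694 -0.0296]
-0.04 [0.1114 0.09  ] [ 0.5695 -0.0296]
-0.02 [0.1114 0.0909] [ 0.57   -0.0293]
0.0 [0.1121 0.0913] [ 0.57   -0.0291]
0.02 [0.113 0.092] [ 0.5702 -0.0291]
0.04 [0.1139 0.0928] [ 0.5702 -0.0293]
0.06 [0.1146 0.094 ] [ 0.5703 -0.0292]
0.08 [0.1155 0.0952] [ 0.5704 -0.0291]
0.1 [0.1161 0.0964] [ 0.5704 -0.029 ]
orange 53 [ 0.4661743  -0.03767503  0.13502389] [ 0.48446564 -0.01500646  0.1386435 ]
53 [ 0.47524152 -0.02619424  0.13699949] ((0.4746803045272827, -0.026568394154310226), (0.02256932482123375, 0.018163451924920082), 83.4132080078125)
foot 105 ((0.4721992313861847, -0.011864796280860901), (0.030787084251642227, 0.041271500289440155), 85.70243072509766)
mod 362 ((0.568178653717041, -0.016696464270353317), (0.07078026235103607, 0.06665339320898056), 87.56071472167969)
top nest ((0.5683656930923462, -0.030619289726018906), (0.09751972556114197, 0.112
[... 241 characters left out ...]
1112 0.0906] [ 0.5678 -0.0302]
0.02 [0.1116 0.0919] [ 0.5678 -0.0304]
0.04 [0.1121 0.0927] [ 0.5679 -0.0305]
0.06 [0.1124 0.0937] [ 0.568  -0.0307]
0.08 [0.1127 0.0948] [ 0.5681 -0.0308]
0.1 [0.1137 0.0963] [ 0.568  -0.0308]
orange 93 [ 0.46568007 -0.03893386  0.1309895 ] [ 0.48294364 -0.01527622  0.14430775]
86 [ 0.47423289 -0.02668661  0.13787399] ((0.4743090569972992, -0.025930531322956085), (0.017195170745253563, 0.02139776572585106), 0.4029494822025299)
foot 331 ((0.47833481431007385, -0.026805542409420013), (0.059108294546604156, 0.056589964777231216), 89.91334533691406)
mod 489 ((0.5674437880516052, -0.031117260456085205), (0.09630683064460754, 0.06302428990602493), 86.12278747558594)
```

Request:
jog_arm --targets '[[0.085,[0.026,-0.056,-0.004],-0.124],[0.085,[0.026,-0.056,-0.004],-0.124],[0.085,[0.026,-0.056,-0.004],-0.124],[0.085,[0.026,-0.056,-0.004],-0.124],[0.085,[0.026,-0.056,-0.004],-0.124],[0.085,[0.026,-0.056,-0.004],-0.124],[0.085,[0.026,-0.056,-0.004],-0.124],[0.085,[0.026,-0.056,-0.004],-0.124],[0.085,[0.026,-0.056,-0.004],-0.124],[0.085,[0.026,-0.056,-0.004],-0.124]]'

```text
clock: 2.25
position: [0.475, -0.0284, 0.2085]
ee_rot: [-0.486, 0.486, -0.513, 0.514]
contact_force: [0.9, 1.2, -0.8]
width: 0.085
```

Request:
jog_arm --targets '[[0.085,[0,0,0],0],[0.085,[0,0,0],0]]' --force 60

```text
clock: 2.5
position: [0.4738, -0.0263, 0.2081]
ee_rot: [0.487, -0.487, 0.513, -0.512]
contact_force: [-0.8, 0.2, -0.7]
width: 0.0847
```

```bash
cat > st.py <<'E'
from h import *
from scipy.spatial.transform import Rotation as R
s=manip.get_state();q=s['ee_rot'];M=R.from_quat([q[1],q[2],q[3],q[0]]).as_matrix()
print(s['clock'],'pos',s['position'].round(4),'yaw z',np.arctan2(M[1,2],M[0,2]).round(4),'ydir',M[:,1].round(4),'F',s['contact_force'].round(2),'M',s['moment'].round(3),'w',round(s['width'],4))
print('q',s['qpos'].round(3))
E
python3 st.py
```

```text
2.5 pos [ 0.4738 -0.0263  0.2081] yaw z -0.0516 ydir [-1.e-03  8.e-04 -1.e+00] F [-0.84  0.23 -0.7 ] M [ 0.02  -0.01  -0.019] w 0.0847
q [-2.030e-01  1.530e-01  1.774e+00  1.000e-03  1.216e+00 -1.510e-01]
```

Request:
jog_arm --targets '[[0.085,[0,0,-0.032],0],[0.085,[0,0,-0.032],0],[0.085,[0,0,-0.032],0],[0.085,[0,0,0],0],[0.04,[0,0,0],0],[0.03,[0,0,0],0],[0.025,[0,0,0],0],[0.022,[0,0,0],0]]' --force 20

```text
clock: 3.5
position: [0.4745, -0.0265, 0.1129]
ee_rot: [-0.487, 0.487, -0.512, 0.513]
contact_force: [-0.1, 0.4, -0.2]
width: 0.0221
```

```bash
python3 st.py
```

```text
3.5 pos [ 0.4745 -0.0265  0.1129] yaw z -0.0511 ydir [ 1.2e-03 -2.0e-04 -1.0e+00] F [-0.15  0.44 -0.24] M [-0.055 -0.019 -0.051] w 0.0221
q [-0.202  0.249  1.918  0.     0.973 -0.151]
```

Request:
jog_arm --targets '[[0.018,[0,0,0],0],[0.01,[0,0,0],0],[0.01,[0,0,0],0],[0.01,[0,0,0],0]]' --force 120

```text
clock: 4.0
position: [0.4748, -0.0266, 0.113]
ee_rot: [-0.487, 0.487, -0.512, 0.513]
contact_force: [-0.8, 0.7, 6.1]
width: 0.0183
```

```bash
python3 st.py
```

```text
4.0 pos [ 0.4748 -0.0266  0.113 ] yaw z -0.0512 ydir [ 1.4e-03 -3.0e-04 -1.0e+00] F [-0.84  0.72  6.06] M [ 0.039  0.196 -0.005] w 0.0183
q [-0.202  0.249  1.918  0.     0.973 -0.151]
```

Request:
jog_arm --targets '[[0.01,[0,0,0.001],0],[0.01,[0,0,0.001],0],[0.01,[0,0,0.001],0],[0.01,[0,0,0],0],[0.01,[0,0,0],0]]'

```text
clock: 4.62
position: [0.4741, -0.0264, 0.1152]
ee_rot: [0.487, -0.487, 0.513, -0.513]
contact_force: [-0.7, -0.4, -3.5]
width: 0.0188
```

```bash
python3 st.py
python3 - <<'E'
from h import *
im,d=get_image('scene');save('s1',cv2.resize(im[100:310,230:450],None,fx=2.8,fy=2.8))
E
```

```text
4.625 pos [ 0.4741 -0.0264  0.1152] yaw z -0.051 ydir [-3.e-04  1.e-04 -1.e+00] F [-0.69 -0.37 -3.49] M [-0.017  0.039  0.022] w 0.0188
q [-0.202  0.247  1.915  0.     0.98  -0.151]
```

View pics/s1.png

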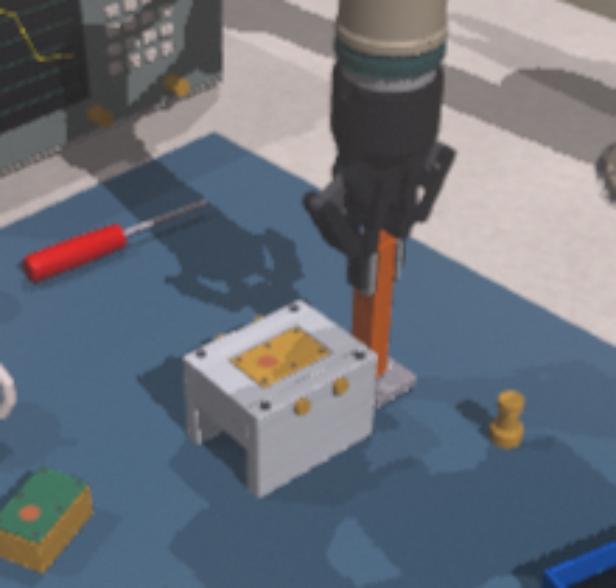

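Request:
jog_arm --targets '[[0.01,[0,0,0.0005],0],[0.01,[0,0,0.0005],0],[0.01,[0,0,0],0]]'

```text
clock: 5.05
position: [0.4743, -0.0264, 0.1164]
ee_rot: [-0.487, 0.487, -0.513, 0.513]
contact_force: [-0.2, -0.2, -2.8]
width: 0.0185
```

Request:
jog_arm --targets '[[0.01,[0,0,0.0005],0],[0.01,[0,0,0],0]]'

```text
clock: 5.3
position: [0.4743, -0.0264, 0.1169]
ee_rot: [-0.487, 0.487, -0.513, 0.513]
contact_force: [-0.7, -0.0, -3.3]
width: 0.0189
```

Request:
jog_arm --targets '[[0.01,[0,0,0.0005],0],[0.01,[0,0,0],0]]'

```text
clock: 5.55
position: [0.4743, -0.0264, 0.1174]
ee_rot: [-0.487, 0.487, -0.513, 0.513]
contact_force: [-1.1, -0.8, -3.1]
width: 0.0183
```

Request:
jog_arm --targets '[[0.01,[0,0,0.0005],0],[0.01,[0,0,0],0]]'

```text
clock: 5.8
position: [0.4743, -0.0264, 0.1178]
ee_rot: [-0.487, 0.487, -0.513, 0.513]
contact_force: [-0.3, 0.2, -3.1]
width: 0.0189
```

Request:
jog_arm --targets '[[0.01,[0,0,0.0005],0],[0.01,[0,0,0],0]]'

```text
clock: 6.05
position: [0.4743, -0.0264, 0.118]
ee_rot: [0.487, -0.487, 0.513, -0.513]
contact_force: [2.6, -0.6, -6.4]
width: 0.0187
```

Request:
jog_arm --targets '[[0.01,[0,0,0.0005],0],[0.01,[0,0,0],0]]'

```text
clock: 6.3
position: [0.4744, -0.0264, 0.1183]
ee_rot: [0.487, -0.487, 0.513, -0.513]
contact_force: [3.8, -0.3, -13.0]
width: 0.0186
```

Request:
jog_arm --targets '[[0.01,[0,0,-0.0004],0],[0.01,[0.0005,0,0],0],[0.01,[0.0005,0,0],0]]'

```text
clock: 6.68
position: [0.4746, -0.0263, 0.1183]
ee_rot: [0.487, -0.487, 0.513, -0.512]
contact_force: [1.0, -0.2, -8.6]
width: 0.0183
```

Request:
jog_arm --targets '[[0.01,[0.0005,-0.0001,0],0],[0.01,[0.0005,0,0],0]]'

```text
clock: 6.92
position: [0.475, -0.0263, 0.1184]
ee_rot: [0.487, -0.488, 0.513, -0.512]
contact_force: [-1.6, -0.0, -5.9]
width: 0.0185
```

Request:
jog_arm --targets '[[0.01,[0.0005,-0.0001,0],0],[0.01,[0.0005,0,0],0]]'

```text
clock: 7.18
position: [0.4766, -0.0264, 0.1183]
ee_rot: [0.487, -0.487, 0.513, -0.512]
contact_force: [-1.2, 1.3, -6.2]
width: 0.0188
```

Request:
jog_arm --targets '[[0.01,[0.0005,0,0.0001],0],[0.01,[0.0005,-0.0001,0],0]]'

```text
clock: 7.42
position: [0.4778, -0.0266, 0.1183]
ee_rot: [0.487, -0.487, 0.513, -0.512]
contact_force: [-2.3, 1.5, -7.4]
width: 0.0187
```

Request:
jog_arm --targets '[[0.01,[0.0005,0,0],0],[0.01,[0.0005,-0.0001,0],0]]'

```text
clock: 7.68
position: [0.479, -0.0267, 0.1184]
ee_rot: [0.487, -0.487, 0.513, -0.512]
contact_force: [-2.0, -0.2, -7.2]
width: 0.0189
```

Request:
jog_arm --targets '[[0.01,[0.0005,0,0],0],[0.01,[0.0005,-0.0001,0],0]]'

```text
clock: 7.92
position: [0.4801, -0.0268, 0.1184]
ee_rot: [0.487, -0.487, 0.513, -0.512]
contact_force: [-1.9, -0.7, -7.5]
width: 0.0187
```

Request:
jog_arm --targets '[[0.01,[0.0005,0,0],0],[0.01,[0.0005,-0.0001,0],0]]'

```text
clock: 8.18
position: [0.4813, -0.027, 0.1185]
ee_rot: [-0.487, 0.487, -0.513, 0.513]
contact_force: [-3.1, -0.2, -7.2]
width: 0.0187
```

Request:
jog_arm --targets '[[0.01,[0.0005,0,0],0],[0.01,[0.0005,-0.0001,0],0]]'

```text
clock: 8.43
position: [0.4843, -0.0274, 0.1196]
ee_rot: [-0.488, 0.486, -0.511, 0.514]
contact_force: [-1.2, 0.7, -4.0]
width: 0.0183
```

Request:
jog_arm --targets '[[0.01,[0.0005,0,0],0],[0.01,[0.0005,-0.0001,0],0]]'

```text
clock: 8.68
position: [0.4844, -0.0274, 0.1191]
ee_rot: [-0.488, 0.487, -0.512, 0.513]
contact_force: [0.5, 0.5, -2.4]
width: 0.0184
```

Request:
jog_arm --targets '[[0.01,[0.0005,0,0],0],[0.01,[0.0005,-0.0001,0],0]]'

```text
clock: 8.93
position: [0.4846, -0.0273, 0.1186]
ee_rot: [-0.487, 0.487, -0.512, 0.513]
contact_force: [-0.8, -0.1, -2.8]
width: 0.0186
```

Request:
jog_arm --targets '[[0.01,[0.0005,0,0],0],[0.01,[0.0005,-0.0001,0],0]]'

```text
clock: 9.18
position: [0.485, -0.0273, 0.1184]
ee_rot: [0.487, -0.487, 0.513, -0.512]
contact_force: [-1.5, 0.3, -2.5]
width: 0.019
```

Request:
jog_arm --targets '[[0.01,[-0.0005,0,0.0005],0],[0.01,[0,0,0.0005],0],[0.01,[0,0,0],0]]'

```text
clock: 9.55
position: [0.4847, -0.0274, 0.1196]
ee_rot: [-0.487, 0.487, -0.513, 0.513]
contact_force: [-0.9, -0.8, -3.1]
width: 0.0187
```

```bash
python3 st.py
```

```text
9.55 pos [ 0.4847 -0.0274  0.1196] yaw z -0.051 ydir [ 0. -0. -1.] F [-0.95 -0.84 -3.08] M [-0.002  0.212 -0.039] w 0.0187
q [-0.2    0.256  1.888 -0.     0.998 -0.149]
```

Request:
jog_arm --targets '[[0.01,[0,0,0.001],0],[0.01,[0,0,0.001],0],[0.01,[0,0,0],0]]'

```text
clock: 9.93
position: [0.4847, -0.0274, 0.1216]
ee_rot: [0.487, -0.487, 0.513, -0.513]
contact_force: [-0.5, 0.0, -2.3]
width: 0.0187
```

Request:
jog_arm --targets '[[0.01,[0,0,0.001],0],[0.01,[0,0,0.0005],0],[0.01,[0,0,0],0]]'

```text
clock: 10.3
position: [0.4846, -0.0274, 0.123]
ee_rot: [0.487, -0.487, 0.513, -0.513]
contact_force: [-0.9, 1.2, -3.3]
width: 0.0184
```

Request:
jog_arm --targets '[[0.01,[0,0,0.0005],0],[0.01,[0,0,0.0005],0],[0.01,[0,0,0],0]]'

```text
clock: 10.68
position: [0.4847, -0.0274, 0.124]
ee_rot: [0.487, -0.487, 0.513, -0.513]
contact_force: [-0.6, 0.1, -3.2]
width: 0.0184
```

Request:
jog_arm --targets '[[0.01,[0,0,0.0005],0],[0.01,[0,0,0.0005],0]]'

```text
clock: 10.92
position: [0.4847, -0.0274, 0.1246]
ee_rot: [0.487, -0.487, 0.513, -0.513]
contact_force: [0.9, -0.4, -8.9]
width: 0.0183
```

Request:
jog_arm --targets '[[0.01,[0,0,0.0005],0],[0.01,[0,0,0.0003],0]]'

```text
clock: 11.18
position: [0.4847, -0.0274, 0.1257]
ee_rot: [0.487, -0.487, 0.513, -0.513]
contact_force: [1.5, -0.6, -9.6]
width: 0.0188
```

Request:
jog_arm --targets '[[0.01,[0,0,0.0003],0],[0.01,[0,0,0.0003],0]]'

```text
clock: 11.42
position: [0.4847, -0.0274, 0.1264]
ee_rot: [0.487, -0.487, 0.513, -0.513]
contact_force: [1.2, -0.0, -9.4]
width: 0.0186
```

Request:
jog_arm --targets '[[0.01,[0,0,0.0005],0],[0.01,[0,0,0.0005],0],[0.01,[0,0,0.0005],0],[0.01,[0,0,0.0005],0]]'

```text
clock: 11.92
position: [0.4848, -0.0274, 0.1285]
ee_rot: [-0.487, 0.487, -0.513, 0.513]
contact_force: [0.1, 0.0, -9.9]
width: 0.0185
```

Request:
jog_arm --targets '[[0.01,[0,0,0.0005],0],[0.01,[0,0,0.0005],0],[0.01,[0,0,0.0005],0],[0.01,[0,0,0.0005],0]]'

```text
clock: 12.42
position: [0.4847, -0.0274, 0.1304]
ee_rot: [-0.487, 0.487, -0.513, 0.513]
contact_force: [1.1, -0.1, -7.9]
width: 0.0184
```

Request:
jog_arm --targets '[[0.01,[0,0,0.0005],0],[0.01,[0,0,0.0005],0],[0.01,[0,0,0.0005],0],[0.01,[0,0,0.0005],0]]'

```text
clock: 12.92
position: [0.4848, -0.0274, 0.1325]
ee_rot: [-0.487, 0.487, -0.513, 0.513]
contact_force: [1.7, 0.0, -9.6]
width: 0.0186
```

Request:
jog_arm --targets '[[0.01,[0,0,0.0005],0],[0.01,[0,0,0.0005],0],[0.01,[0,0,0.0005],0],[0.01,[0,0,0.0005],0]]'

```text
clock: 13.42
position: [0.4848, -0.0274, 0.1345]
ee_rot: [-0.487, 0.487, -0.513, 0.513]
contact_force: [1.3, -0.3, -9.5]
width: 0.0185
```

```bash
python3 st.py
```

```text
13.425 pos [ 0.4848 -0.0274  0.1345] yaw z -0.051 ydir [ 2.e-04 -0.e+00 -1.e+00] F [ 1.28 -0.32 -9.46] M [-0.012  0.288 -0.005] w 0.0185
q [-0.2    0.239  1.867  0.     1.036 -0.149]
```

Request:
jog_arm --targets '[[0.01,[0,0,0.0005],0],[0.01,[0,0,0.0005],0],[0.01,[0,0,0.0005],0],[0.01,[0,0,0.0005],0],[0.01,[0,0,0.0005],0]]'

```text
clock: 14.05
position: [0.4848, -0.0274, 0.137]
ee_rot: [-0.487, 0.487, -0.513, 0.513]
contact_force: [2.8, 0.1, -9.7]
width: 0.0185
```

Request:
jog_arm --targets '[[0.01,[0,0,0.0005],0],[0.01,[0,0,0.0005],0],[0.01,[0,0,0.0005],0],[0.01,[0,0,0.0005],0],[0.01,[0,0,0.0005],0],[0.01,[0,0,0],0],[0.01,[0,0,0],0]]'

```text
clock: 14.92
position: [0.4848, -0.0274, 0.1396]
ee_rot: [-0.487, 0.487, -0.512, 0.513]
contact_force: [2.1, -0.3, -8.1]
width: 0.0188
```

Run:
```python
from h import *
im,d=get_image('scene');save('s2',cv2.resize(im[140:310,240:440],None,fx=3.5,fy=3.5))
np.save('s2.npy',d);P=cloud('scene',d)
m=silhouettes('module','scene')
for r in m[:2]:
    Q=P[r['mask']&(d>0)];print(r['score'],r['position'],np.percentile(Q,[5,50,95],axis=0).round(4))
```

```text
0.78 [331.6, 223.6] [[ 0.5399 -0.0468  0.0764]
 [ 0.574  -0.0238  0.0906]
 [ 0.5997 -0.0091  0.094 ]]
0.42 [333.2, 243.9] [[ 0.5208 -0.0698  0.0062]
 [ 0.5954  0.007   0.0609]
 [ 0.6265  0.0168  0.0781]]
```

View pics/s2.png

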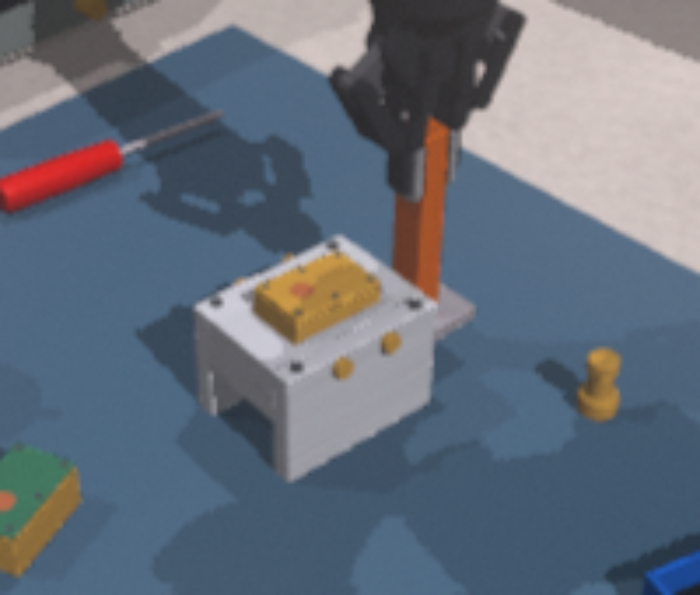

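Request:
jog_arm --targets '[[0.01,[0,0,-0.001],0],[0.01,[0,0,-0.003],0],[0.01,[0,0,-0.003],0],[0.01,[0,0,-0.003],0],[0.01,[0,0,-0.003],0],[0.01,[0,0,-0.003],0],[0.01,[0,0,-0.003],0],[0.01,[0,0,-0.003],0],[0.01,[0,0,-0.002],0],[0.01,[0,0,0],0]]'

```text
clock: 16.27
position: [0.4851, -0.0274, 0.1154]
ee_rot: [-0.487, 0.487, -0.512, 0.513]
contact_force: [-0.0, -0.4, -1.8]
width: 0.0189
```

Request:
jog_arm --targets '[[0.01,[-0.003,0,0],0],[0.01,[-0.003,0,0],0],[0.01,[-0.003,0,0],0],[0.01,[0,0,-0.0005],0],[0.01,[0,0,-0.0005],0],[0.01,[0,0,0],0]]'

```text
clock: 17.02
position: [0.4759, -0.0274, 0.1144]
ee_rot: [-0.487, 0.487, -0.513, 0.513]
contact_force: [0.1, -0.1, -2.1]
width: 0.0186
```

```bash
python3 st.py
```

```text
17.025 pos [ 0.4759 -0.0274  0.1144] yaw z -0.051 ydir [ 2.e-04 -0.e+00 -1.e+00] F [ 0.15 -0.1  -2.13] M [-0.031  0.03  -0.003] w 0.0186
q [-0.204  0.25   1.913  0.     0.979 -0.153]
```

Request:
jog_arm --targets '[[0.01,[0,0,-0.0005],0],[0.01,[0,0,-0.0005],0],[0.01,[0,0,0],0]]'

```text
clock: 17.4
position: [0.4757, -0.0274, 0.1134]
ee_rot: [0.487, -0.487, 0.513, -0.513]
contact_force: [-0.9, 0.2, -3.4]
width: 0.0187
```

Request:
jog_arm --targets '[[0.01,[0,0,-0.0004],0],[0.01,[0,0,0],0]]'

```text
clock: 17.65
position: [0.4758, -0.0274, 0.113]
ee_rot: [-0.487, 0.487, -0.513, 0.513]
contact_force: [-0.2, 0.4, -3.5]
width: 0.0185
```

Request:
jog_arm --targets '[[0.01,[0,0,-0.0004],0],[0.01,[0,0,0],0]]'

```text
clock: 17.9
position: [0.4758, -0.0274, 0.113]
ee_rot: [-0.487, 0.487, -0.512, 0.513]
contact_force: [-1.6, 0.7, 3.0]
width: 0.0185
```

Request:
jog_arm --targets '[[0.021,[0,0,0],0],[0.024,[0,0,0],0],[0.035,[0,0,0],0],[0.06,[0,0,0],0],[0.06,[0,0,0],0],[0.06,[0,0,0.03],0],[0.06,[0,0,0.04],0],[0.06,[0,0,0.04],0]]' --force 20

```text
clock: 18.9
position: [0.4755, -0.0273, 0.2236]
ee_rot: [0.487, -0.487, 0.513, -0.512]
contact_force: [0.8, -0.6, -0.8]
width: 0.0596
```

Request:
jog_arm --targets '[[0.06,[0,0,0.04],0.18],[0.06,[-0.05,0.03,0],0.18],[0.06,[-0.05,0.03,0],0.18],[0.06,[-0.02,0.05,0],0.18],[0.06,[0,0.05,0],0.18],[0.06,[0,0,0],0.18],[0.06,[0,0,0],0.18],[0.06,[0,0,0],0.18],[0.06,[0,0,0],0.1]]'

```text
clock: 20.02
position: [0.3556, 0.1327, 0.2626]
ee_rot: [0.707, -0.707, 0.027, -0.027]
contact_force: [0.2, 0.0, -0.4]
width: 0.0602
```

```bash
python3 st.py
python3 - <<'E'
from h import *
for c in ('scene','top'):
    im,d=get_image(c);cr=im[140:310,240:440] if c=='scene' else im[230:350,240:400]
    save('3'+c,cv2.resize(cr,None,fx=3.5 if c=='scene' else 5,fy=3.5 if c=='scene' else 5));P=cloud(c,d)
    roi=(abs(P[...,0]-.57)<.05)&(abs(P[...,1]+.03)<.05)&(d>0)&(P[...,2]>.086)&(P[...,2]<.1)
    Q=P[roi];print(c,len(Q),Q.mean(0),np.median(Q[:,2]),cv2.minAreaRect(Q[:,:2].astype(np.float32)))
    for r in spot_point('module_center',c)[:1]: print(r['score'],ray(c,r['position'],.077))
E
```

```text
20.025 pos [0.3556 0.1327 0.2626] yaw z 1.4931 ydir [ 0.e+00  1.e-04 -1.e+00] F [ 0.24  0.05 -0.44] M [ 0.016  0.009 -0.018] w 0.0602
q [ 0.173 -0.036  1.84   0.     1.338 -1.32 ]
scene 450 [ 0.57102327 -0.02737494  0.09133779] 0.09156668001262391 ((0.5684030652046204, -0.029314445331692696), (0.040719009935855865, 0.06549692898988724), 85.74740600585938)
0.34 [ 0.56568582 -0.22836677  0.077     ]
top 497 [ 0.56688839 -0.03004303  0.09237771] 0.0923632634720104 ((0.5761539340019226, -0.02327217534184456), (0.05676723271608353, 0.08129318803548813), 89.076904296875)
0.95 [ 0.56709942 -0.02335549  0.077     ]
```

View pics/3scene.png

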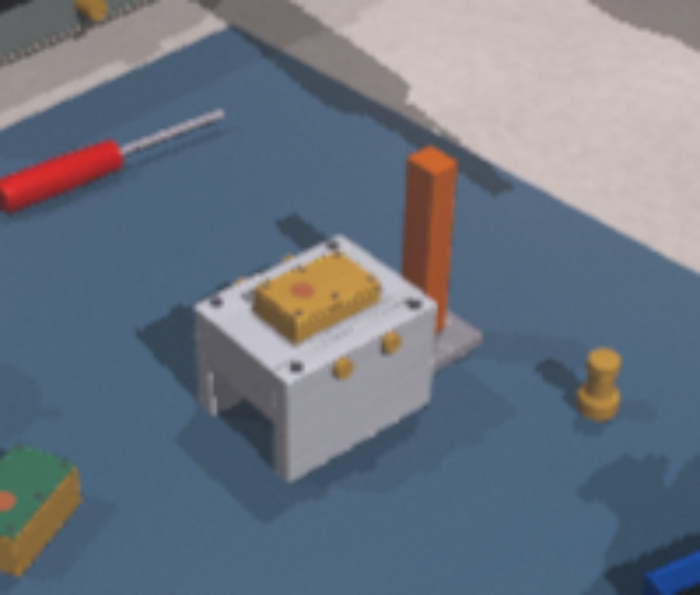

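View pics/3top.png

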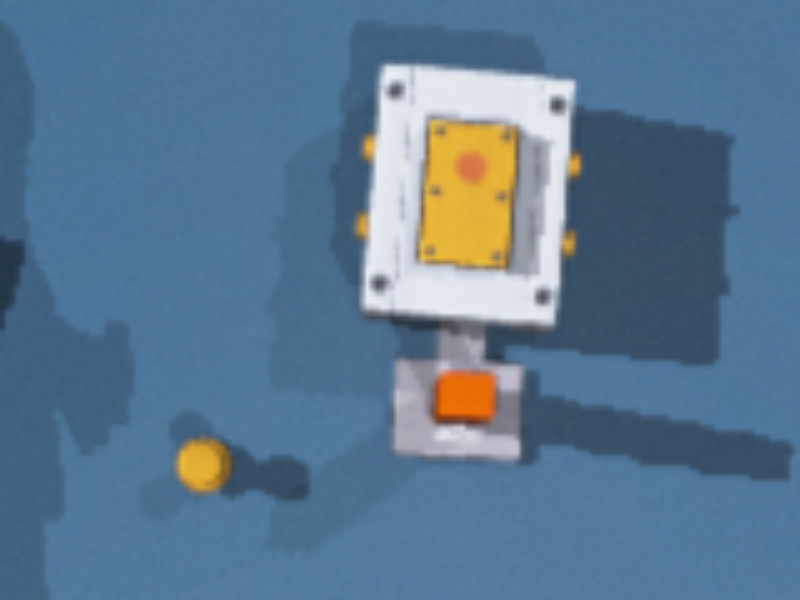

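Request:
jog_arm --targets '[[0.06,[0.042,-0.0325,-0.012],0],[0.06,[0.043,-0.0325,-0.012],0],[0.06,[0.042,-0.0325,-0.012],0],[0.06,[0.043,-0.0325,-0.012],0],[0.06,[0.042,-0.0325,-0.012],0],[0.06,[0,0,-0.03],0],[0.06,[0,0,-0.03],0],[0.06,[0,0,-0.02],0],[0.06,[0,0,0],0],[0.06,[0,0,0],0]]'

```text
clock: 21.48
position: [0.5685, -0.03, 0.1234]
ee_rot: [-0.706, 0.707, -0.029, 0.03]
contact_force: [0.8, 0.3, 0.2]
width: 0.0603
```

```bash
python3 st.py
python3 - <<'E'
from h import *
for c in ('scene','top'):
    im,d=get_image(c);cr=im[110:280,240:440] if c=='scene' else im[230:350,240:400]
    save('4'+c,cv2.resize(cr,None,fx=3.5 if c=='scene' else 5,fy=3.5 if c=='scene' else 5))
E
```

```text
21.475 pos [ 0.5685 -0.03    0.1234] yaw z 1.4884 ydir [ 1.4e-03 -1.0e-04 -1.0e+00] F [0.8  0.33 0.22] M [ 0.011 -0.037 -0.009] w 0.0603
q [-0.175  0.363  1.707  0.     1.07  -1.664]
```

View pics/4scene.png

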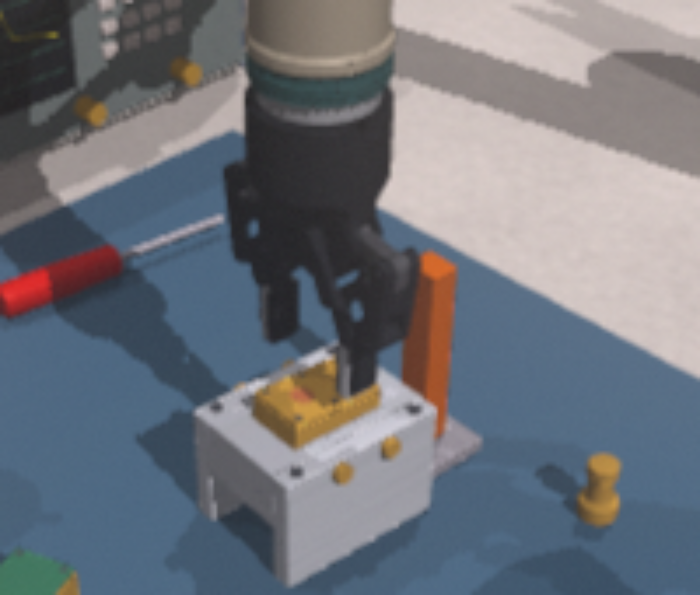

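Request:
jog_arm --targets '[[0.05,[0,0,-0.01],0],[0.05,[0,0,-0.01],0],[0.05,[0,0,-0.005],0],[0.05,[0,0,-0.002],0],[0.05,[0,0,0],0]]'

```text
clock: 22.2
position: [0.5678, -0.0299, 0.0955]
ee_rot: [0.707, -0.706, 0.029, -0.029]
contact_force: [0.0, 0.5, 0.0]
width: 0.0499
```

```bash
python3 st.py
python3 - <<'E'
from h import *
for c in ('scene','top'):
    im,d=get_image(c);cr=im[110:280,240:440] if c=='scene' else im[230:350,240:400]
    save('5'+c,cv2.resize(cr,None,fx=3.5 if c=='scene' else 5,fy=3.5 if c=='scene' else 5))
E
```

```text
22.2 pos [ 0.5678 -0.0299  0.0955] yaw z 1.489 ydir [-2.e-04  1.e-04 -1.e+00] F [0.03 0.54 0.01] M [-0.032  0.013 -0.014] w 0.0499
q [-0.175  0.392  1.742  0.     1.008 -1.664]
```

View pics/5scene.png

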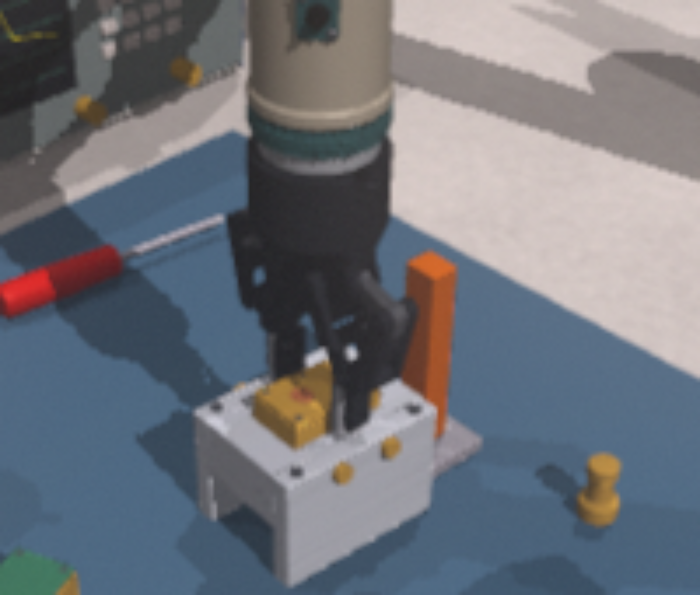

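Fingertips straddle the module just above the nest's top. Closing.

Request:
jog_arm --targets '[[0.044,[0,0,0],0],[0.04,[0,0,0],0],[0.035,[0,0,0],0],[0.03,[0,0,0],0],[0.03,[0,0,0],0]]' --force 60

```text
clock: 22.92
position: [0.568, -0.0301, 0.0956]
ee_rot: [-0.706, 0.707, -0.029, 0.029]
contact_force: [0.6, -0.9, -1.8]
width: 0.0385
```

```bash
python3 st.py
```

```text
22.925 pos [ 0.568  -0.0301  0.0956] yaw z 1.4891 ydir [ 5.e-04 -2.e-04 -1.e+00] F [ 0.64 -0.87 -1.82] M [-0.257 -0.2    0.033] w 0.0385
q [-0.175  0.392  1.742 -0.     1.008 -1.664]
```

Request:
jog_arm --targets '[[0.03,[0,0,0],0],[0.03,[0,0,0.002],0],[0.03,[0,0,0.002],0],[0.03,[0,0,0.002],0]]' --force 90

```text
clock: 23.42
position: [0.5676, -0.0299, 0.1014]
ee_rot: [0.707, -0.706, 0.029, -0.029]
contact_force: [2.6, -1.2, -7.0]
width: 0.0376
```

```bash
python3 st.py
```

```text
23.425 pos [ 0.5676 -0.0299  0.1014] yaw z 1.4889 ydir [-4.e-04  2.e-04 -1.e+00] F [ 2.6  -1.16 -6.99] M [-0.34  -0.406 -0.005] w 0.0376
q [-0.175  0.385  1.735  0.     1.022 -1.664]
```

Request:
jog_arm --targets '[[0.03,[0,0,0.002],0],[0.03,[0,0,0.002],0],[0.03,[0,0,0.003],0],[0.03,[0,0,0.003],0],[0.03,[0,0,0.003],0],[0.03,[0,0,0.003],0]]'

```text
clock: 24.18
position: [0.5676, -0.0296, 0.1179]
ee_rot: [0.707, -0.706, 0.029, -0.029]
contact_force: [0.1, 0.6, -1.3]
width: 0.0376
```

```bash
python3 st.py
python3 - <<'E'
from h import *
for c in ('scene',):
    im,d=get_image(c);cr=im[110:280,240:440]
    save('6'+c,cv2.resize(cr,None,fx=3.5,fy=3.5))
E
```

```text
24.175 pos [ 0.5676 -0.0296  0.1179] yaw z 1.4889 ydir [-1.e-04  6.e-04 -1.e+00] F [ 0.09  0.62 -1.29] M [-0.002 -0.01   0.031] w 0.0376
q [-1.750e-01  3.680e-01  1.714e+00  1.000e-03  1.059e+00 -1.664e+00]
```

View pics/6scene.png

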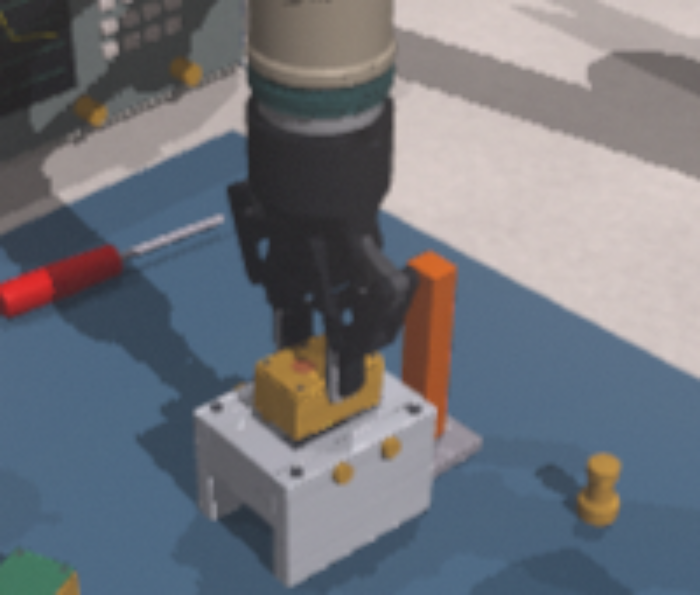

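Request:
jog_arm --targets '[[0.03,[0,0,0.02],0],[0.03,[0,0,0.03],0],[0.03,[0,0.01,0.03],0],[0.03,[-0.01,0.045,0],-0.04],[0.03,[-0.012,0.05,0],-0.04],[0.03,[-0.012,0.05,0],-0.04],[0.03,[-0.01,0.05,0],-0.04],[0.03,[-0.01,0.05,0],-0.04],[0.03,[-0.01,0.052,0],0],[0.03,[0,0,0],0]]'

```text
clock: 25.48
position: [0.5025, 0.2806, 0.1975]
ee_rot: [0.701, -0.7, 0.098, -0.097]
contact_force: [-0.3, -0.4, -0.9]
width: 0.0374
```

Request:
jog_arm --targets '[[0.03,[0,0,-0.03],0],[0.03,[0,0,-0.03],0],[0.03,[0,0,-0.03],0],[0.03,[0,0,-0.03],0],[0.03,[0,0,-0.015],0],[0.03,[0,0,0],0],[0.03,[0,0,0],0]]'

```text
clock: 26.35
position: [0.5048, 0.2772, 0.0637]
ee_rot: [0.7, -0.7, 0.099, -0.1]
contact_force: [-0.0, -0.1, -1.2]
width: 0.0377
```

```bash
python3 st.py
python3 - <<'E'
from h import *
im,d=get_image('scene');save('7scene',cv2.resize(im[200:370,390:590],None,fx=3.5,fy=3.5))
E
```

```text
26.35 pos [0.5048 0.2772 0.0637] yaw z 1.2887 ydir [ 2.e-03  8.e-04 -1.e+00] F [-0.05 -0.08 -1.18] M [-0.047  0.064 -0.049] w 0.0377
q [ 0.381  0.436  1.764 -0.     0.94  -0.907]
```

View pics/7scene.png

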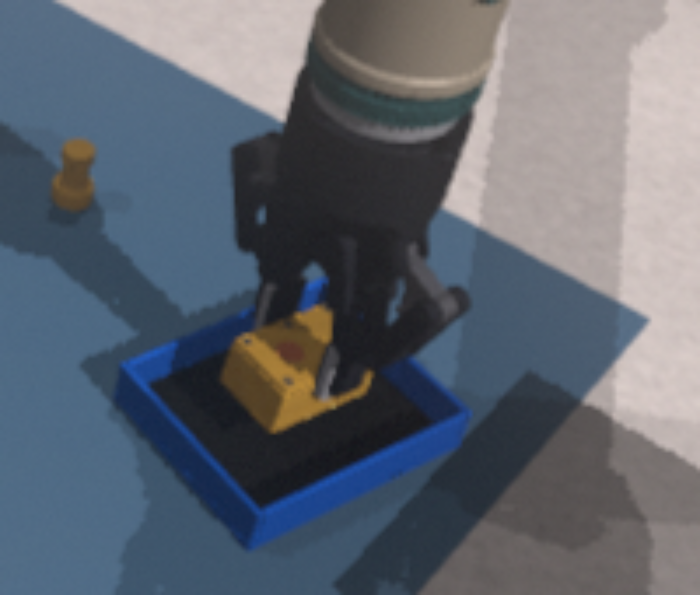

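Request:
jog_arm --targets '[[0.03,[0,0,-0.008],0],[0.03,[0,0,-0.006],0],[0.03,[0,0,-0.004],0],[0.03,[0,0,-0.002],0],[0.03,[0,0,0],0]]'

```text
clock: 27.02
position: [0.5037, 0.2771, 0.0424]
ee_rot: [-0.7, 0.7, -0.099, 0.099]
contact_force: [-0.3, 0.8, -2.4]
width: 0.0376
```

Request:
jog_arm --targets '[[0.03,[0,0,-0.001],0],[0.03,[0,0,0],0]]'

```text
clock: 27.28
position: [0.5038, 0.2771, 0.0417]
ee_rot: [0.7, -0.7, 0.099, -0.099]
contact_force: [-0.3, -0.1, -0.9]
width: 0.0379
```

Request:
jog_arm --targets '[[0.03,[0,0,-0.001],0],[0.03,[0,0,0],0]]'

```text
clock: 27.52
position: [0.504, 0.2771, 0.0411]
ee_rot: [0.7, -0.7, 0.099, -0.1]
contact_force: [-0.4, -0.5, 1.3]
width: 0.0377
```

Request:
jog_arm --targets '[[0.03,[0,0,-0.0005],0],[0.03,[0,0,0],0]]'

```text
clock: 27.78
position: [0.5042, 0.2771, 0.041]
ee_rot: [0.7, -0.7, 0.099, -0.1]
contact_force: [0.2, -1.3, 5.8]
width: 0.0377
```

Request:
jog_arm --targets '[[0.04,[0,0,0],0],[0.044,[0,0,0],0],[0.05,[0,0,0],0],[0.055,[0,0,0],0],[0.055,[0,0,0],0],[0.055,[0,0,0.01],0],[0.055,[0,0,0.03],0],[0.055,[0,0,0.05],0],[0.055,[0,0,0.05],0],[0.055,[-0.05,0,0.03],0]]' --force 20

```text
clock: 29.02
position: [0.4574, 0.278, 0.2138]
ee_rot: [0.701, -0.699, 0.098, -0.103]
contact_force: [-0.5, 0.4, 0.9]
width: 0.055
```

Request:
jog_arm --targets '[[0.055,[-0.05,0,0],0],[0.055,[-0.05,0,0],0],[0.055,[-0.04,0,0],0],[0.055,[0,0,0],0]]'

```text
clock: 29.52
position: [0.3108, 0.2766, 0.2109]
ee_rot: [0.7, -0.7, 0.099, -0.098]
contact_force: [0.6, 0.1, 0.3]
width: 0.055
```

```bash
python3 st.py
python3 - <<'E'
from h import *
for c in ('scene','top'):
    im,d=get_image(c);save('8'+c,im);P=cloud(c,d)
    roi=(abs(P[...,0]-.504)<.045)&(abs(P[...,1]-.2775)<.035)&(d>0)&(P[...,2]>.025)&(P[...,2]<.06)
    Q=P[roi];print(c,len(Q),Q.mean(0),np.percentile(Q[:,2],[5,50,95]))
    h=(abs(P[...,0]-.475)<.03)&(abs(P[...,1]+.027)<.03)&(d>0)&(P[...,2]>.12)
    print(P[h].min(0),P[h].max(0))
E
```

```text
29.525 pos [0.3108 0.2766 0.2109] yaw z 1.2912 ydir [-3.e-04  3.e-04 -1.e+00] F [0.57 0.06 0.29] M [-0.025  0.015 -0.062] w 0.055
q [ 0.559  0.061  1.875  0.     1.205 -0.732]
scene 729 [0.50803008 0.27928124 0.03390033] [0.02740636 0.03474979 0.03656922]
[ 0.46586058 -0.04124109  0.12003515] [ 0.4878873  -0.01476951  0.13921608]
top 491 [0.50313652 0.276494   0.03556963] [0.03034377 0.03571635 0.04003511]
[ 0.46573099 -0.03893719  0.12529923] [ 0.48513033 -0.0172161   0.14332436]
```

View pics/8scene.png

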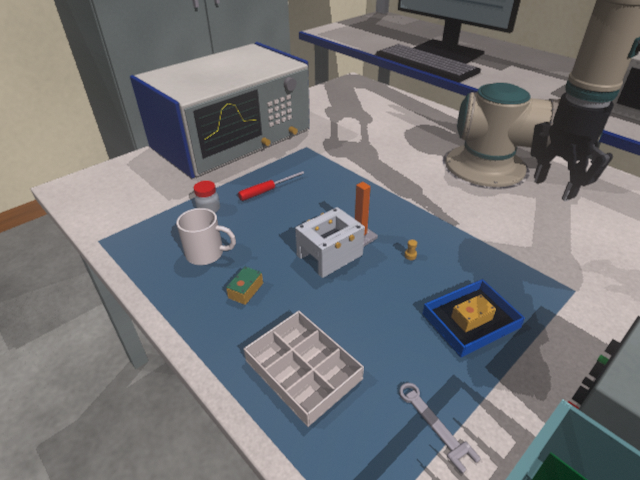

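View pics/8top.png

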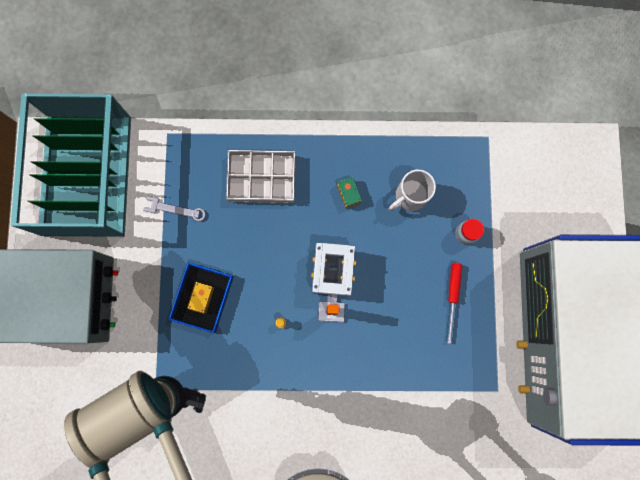

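The module lies flat in the tray (top view about (202, 297)). The tool stands upright at (333, 310), the nest is empty, and the other things are where they were.

```bash
python3 -c "
from rig import sign_off
print(sign_off())"
```

```text
the job is handed in; nothing more can be done
None
```

The job was handed in at about 30 s of the 72 s allowed. The brass module is lying in the blue tray and the knockout tool is standing upright on the bench.

- **Finding the slot:** I dragged the pin along the nest's underside at about 4 N, and it dropped into the slot about 9–10 mm in +x from where it started. The highest reading while feeling was about 10 N net of the tool's weight.
- **Pushing the module up:** It took about 6 to 7 N, and the module ended about 14 mm proud of the nest. I then lowered the tool and released it on the bench.
- **Moving the module:** I gripped it across its 40 mm sides, lifted it out and set it down in the middle of the tray at about 6–7 N.

**Last checks:**
- **Module:** its lid is up at about 35 to 36 mm, as expected for lying flat on the tray floor. It is within a few millimetres of the tray's middle.
- **Tool:** the top of the handle is at its starting height.
- **Other things:** by eye in the pictures, nothing else on the bench has moved.
- **Arm:** it is clear of everything.

No final check failed. The module detector's point for the module's centre was off, by up to 20 cm in one picture, so I placed the grasp from the depth measurements instead.

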